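Lock and seal the last lid corner of a pump control box

ROBOT

A 6-joint arm with a two-finger parallel gripper is mounted at the origin on the work surface. World frame = base frame: x ahead of the robot, y to its left, z up, the work surface at z = 0. Lengths are in m, angles in rad, forces in N, time in s.
With the tool pointing down it reaches from about 0.35 to 0.725 m from the base axis. Payload 6 kg.
Tool frame: the origin (TCP) lies on the centre line of the jaws, within the pads' length; the fingertips stand env.finger_overhang ahead of it and the grasp point (between the pads) lies 3 mm ahead of it (env.finger_overhang is the distance from the TCP to the fingertips, in m); z points along the fingers, y is the line along which they close (so a half turn about z gives the same grasp; the last joint's range is limited). The gripper opens to 85 mm and grips with 20 to 120 N. Pads are 22 mm wide; open, the fingers measure 114 mm over their backs; the gripper's body (76 mm by 85 mm) begins 54 mm behind the grasp point. The pads swing forward as they close: fully open they stand 13 mm farther back than shut.
Start: joints at [-0.801, 0.04, 0.085, 0, -1.615, -0.334], TCP at [0.253, -0.544, 0.253] pointing down, gripper open.
Joint ranges: [-2.56, 2.56], [-1.29, 2.01], [-1.08, 1.49], [-3.29, 1.98], [-2.81, -0.18], [-2.99, 2.99]. Speed limits (rad/s): [2.57, 2.57, 3.01, 3.14, 3.14, 3.14].

INTERFACE

Orientations are given as a 3x3 rotation matrix whose columns are the frame's x, y, z axes.
In Python, from cell import env, imaging gives the robot as it stands.
- The arm moves only by the tool apply_moves, never from a script. Its argument "steps" is a list of rows, each a list of 2 entries, a list of its own where there are three numbers: the shift along the world's x, y, z in units of 40 mm (1.0 is 40 mm), then the turn about the world's z in units of 5 degrees (1.0 is 5 degrees). In form: [[[tx, ty, tz], roll], ...]. A call has 1 to 12 rows; each row shifts and turns the commanded pose from where the row before left it; what a row does not reach is not made up. A row lasts 1/10 s, in which the tool goes at most 50 mm and 8.59 degrees, less where a joint would pass 70% of its speed; a pose out of reach is approached as far as the arm can. A call is refused whole if a number of a shift passes 1 or a number of a turn 1, either way. A call with a gripper value outside its range is refused whole. "fingers" is the closure, from 0 (fully open) to 1 (shut), set as the call begins (left out, the last holds). The fingers move at their own pace and stop on an object; "squeeze" is the grip in N (left out, the last holds). Time passes only in rows, so rows that do not move let the fingers close. It gives the time, the measured TCP pose, the force, the opening and the grip force at its end, in the units of the state.
- env.state(): the state, without advancing time (a new reading comes with each control period).
- imaging.camera(name): name is "scene" or "top" or "wrist"; returns a dict with "color" (400x640x3 uint8, red, green, blue), "z_map" (400x640 float32, m along the optical axis (not along the pixel's ray), 0 where there is no reading), "fx", "fy", "cx", "cy" (pixels), "R" (3x3) and "t" (3): a world point X has camera coordinates R X + t. Camera axes: x right, y down, z forward; pixel columns grow to the right and rows downward; lengths in m; the calibration is good to about 2 mm. A picture is of the moment at which its call begins.
- env.sign_off(): hands the job in; it is judged then, once.
The state is a dict: "clock": time; "joints": joint angles; "joint_velocities": joint speeds; "tau": joint torques, N m; "tool_pos": TCP position; "eef_rot": TCP orientation; "ft_force": force on the tool from outside, world axes, zero at the start; "ft_torque": the same for the moment, N m; "opening": opening from 0.0 (shut) to 1.0 (fully open); "gripper_force": force on a finger pad.
Only numpy, scipy, OpenCV 4.12 (cv2) and the standard library are available. Lean on these libraries where they do the work, as an engineer would, in place of code of your own. Each camera call takes 0.05 s, during which the arm holds its last target. There are 200 camera calls.

TASK

One corner of the pump control box's lid is still unlocked and uncapped. Take the stubby driver from its block, turn that corner's slotted lid screw clockwise (seen from above) fully home and stand the driver back in its block as it was; then pick up the loose sealing cap, press it down over that screw until it clicks past the snap lugs and sits fully down on its flange, and go on pressing: finish with your fingers on the cap, still holding it pushed down firmly, with about a kilo's force. Leave the other things on the bench where they are.

Things in the scene. Friction and masses are not known exactly. Their poses are not given: they have to be found in the camera images.
- pump_box: light grey plastic pump control box lying lid up on a plywood board, fixed. Board 190 (x) x 270 (y) x 18 mm, box on it 150 x 220 x 80 mm: lid's top 98 mm above the bench. Origin: centre of the board's underside, z up. Lid locks at x = +-50, y = +-82 mm: three wear caps (126 mm above the bench), one (any of the four) is open. Mid-lid: flat plate, lamp 12 mm high, button 7 mm high.
- post: the open lid lock, fixed: grey flange 45 mm across, 4 mm thick, and on it a collar 13 mm high. Origin: centre of the flange's top face (102 mm above the bench), where the cap's rim sits when home; axes as the box's. Collar: 4 rigid round guide posts, outer radius 14.5 mm, between them 4 sprung lugs whose noses reach radius 18 mm, 6.6 mm up, and give inwards. Its well, 19 mm wide, holds the screw.
- screw (a joint): captive quarter-turn screw in the middle of post: brass head 18 mm across, top 6 mm above the flange, straight slot right across it 5 mm wide, slot floor 1.5 mm above the flange. 0 = open (slot along post's y), grows clockwise seen from above, 1.571 = home at its stop (slot along post's x): slot angle from post's x, anticlockwise = pi/2 - value. Starts at 0.25 to 0.55; stiff (0.06 N m), stays put.
- driver: stubby flat-blade screwdriver, 105 mm long, about 90 g, upright in its block. Origin: centre of the blade's tip; z up the shaft to the handle, x along the blade's width. Blade 14 mm wide (x), 2.5 mm thick (y), 14 mm long; shaft 8 mm round; black handle from 50 to 105 mm above the tip, 36 mm along x, 28 mm across y (its flat sides: close the fingers along y).
- driver_grip (a point): middle of the driver's handle, on its axis, 82 mm above the blade's tip.
- block: wooden tool block 70 (x) x 100 (y) x 60 mm high, fixed, with a square hole 20 mm wide right through its middle where the driver stands: the handle's foot rests on the block's top, the blade's tip is 10 mm above the bench. Four thin bits stand 8 mm proud near its corners. Origin: centre of its underside, z up.
- cap: loose sealing cap, like the fitted ones: grey plastic dome 42 mm across, 24 mm high, 25 g, open underneath. Origin: centre of the rim, z up. Lip at the rim: bore 32 mm, 3 mm high; above it bore 37 mm. On the lock it meets the lugs with its rim 10 mm above the flange; push rises to about 10 N, drops (click) by 4 mm above it, then the rim goes down to the flange: home, origin on post's.
- tape: bystander: roll of black tape, 76 mm across, 19 mm high, lying flat.
- wrench: bystander: steel wrench lying on the bench.
- jar: bystander: glass jar, 68 mm across, 85 mm high.
- pipe_cap: bystander: white pipe end cap, 68 mm across, 43 mm high.
Things that resemble listed ones, but are neither listed nor needed, are in the scene too. What is shaped like the block but blue is not meant. There is more than one size of the driver; the one meant has the size given above.

How it is judged:
On the way, in this order (a step that is already met when the one before it is completed fails the run):
1. the screw is turned fully home with the driver in its slot (value of joint screw above 1.43 rad and z of driver in the frame of post below 0.006 m and horizontal distance between driver and post below 0.008 m), for 0.1 s.
2. the driver stands in its block again (horizontal distance between driver and block below 0.01 m and z of driver in the frame of block below 0.014 m and angle between driver's own z axis and vertical below 0.15 rad and contact force between the fingers and driver below 0.2 N), for 0.2 s.
3. the cap has clicked home and is still pressed (z of cap in the frame of post below 0.002 m and horizontal distance between cap and post below 0.003 m and contact force between cap and post above 5 N), for 0.5 s.
At the end, for the whole second after the job is handed in: The screw is home (over 1.43 rad), the driver stands in its block, the cap sits on the post's flange (rim within 2 mm, centred within 3 mm, level within 0.08 rad), and the fingers are on the cap and keep pushing it onto the lock with more than 5 N through the last second (all of step 3 and value of joint screw above 1.43 rad and horizontal distance between driver and block below 0.01 m and z of driver in the frame of block below 0.014 m and angle between driver's own z axis and vertical below 0.15 rad and z of cap in the frame of post above -0.002 m and angle between the z axis of cap and the z axis of post, either way round below 0.08 rad and contact force between the fingers and cap above 2 N); the arm keeps its last pose, push and grip.
It fails at once if a bystander was pushed more than 30 mm (distance of any of tape, wrench, jar, pipe_cap from where it was at the start of the episode above 0.03 m).
It also fails if it takes over 72 s, if anything falls off the work surface, if the arm or the gripper's body presses on something with over 40 N, if the wrist force passes 120 N, or if a joint passes its speed limit or range.

## Working session

There is one attempt and no reset: what is moved stays moved. The work goes in short steps, Python scripts to look and compute and a tool call to move; the robot and the scene stay as the last step left them, time stands still between calls to the robot, and variables do not carry over. Pictures are saved under pics/ and viewed, at most 10 in all, crops included, and the job is handed in when it is done.

Besides the shell and the picture viewer there is one more tool, called after ">>>" as a command line: name --argument value ..., lists and objects as JSON in quotes. apply_moves: Moves the arm, as the interface text tells. Its arguments: {"type":"object","properties":{"steps":{"type":"array","items":{"type":"array"}},"fingers":{"type":"number"},"squeeze":{"type":"number"}},"required":["steps"]}

```bash
ls; mkdir -p pics; cat > h.py <<'E'
import numpy as np, cv2, pickle
from cell import env, imaging
def grab(n,f):
    c=imaging.camera(n); pickle.dump(c,open(f'pics/{f}.pkl','wb')); cv2.imwrite(f'pics/{f}.png',c['color'][:,:,::-1]); return c
def load(f): return pickle.load(open(f'pics/{f}.pkl','rb'))
def w(c,u,v,z=None):
    d=np.array([(u-c['cx'])/c['fx'],(v-c['cy'])/c['fy'],1.])
    R=np.array(c['R']);t=np.array(c['t'])
    if z is None: s=c['z_map'][int(round(v)),int(round(u))]
    else:
        o=-R.T@t; s=(z-o[2])/(R.T@d)[2]
    return R.T@(d*s-t)
def crop(c,u0,v0,u1,v1,k,f):
    im=c['color'][v0:v1,u0:u1,::-1]; cv2.imwrite(f'pics/{f}.png',cv2.resize(im,None,fx=k,fy=k,interpolation=cv2.INTER_CUBIC))
E
python3 - <<'E'
from h import *
a=grab('top','top0');b=grab('scene','scene0')
cv2.imwrite('pics/both.png',cv2.resize(np.vstack([a['color'],b['color']])[:,:,::-1],(480,600)))
print(env.finger_overhang,env.state())
for c in(a,b):print(c['fx'],c['R'],c['t'])
E
```

```text
pics
0.022 {'clock': 0.1, 'joints': array([-8.01302871e-01,  4.07378969e-02,  8.39286733e-02, -3.87738418e-04,
       -1.61550231e+00, -3.33743291e-01]), 'joint_velocities': array([-0.00014146,  0.00011695,  0.00042242,  0.00037656, -0.00055268,
        0.00126274]), 'tau': array([-4.02504229e-03, -3.69342077e+01,  3.48284161e+01,  6.95156828e+00,
       -4.43740879e-03,  1.41386704e-05]), 'tool_pos': array([ 0.25323389, -0.54365946,  0.25240048]), 'eef_rot': array([[-9.06546419e-01, -4.22105423e-01, -7.76020620e-04],
       [-4.22106116e-01,  9.06545411e-01,  1.35782805e-03],
       [ 1.30351348e-04,  1.55849721e-03, -9.99998777e-01]]), 'ft_force': array([ 0.26446241, -0.49534873, -0.45828957]), 'ft_torque': array([-0.00720226,  0.0015696 ,  0.0334394 ]), 'gripper_force': 0.0, 'opening': 0.9989308602344341}
381.2430013058812 [[ 0.01601611 -0.99985626 -0.00556183]
 [-0.99425645 -0.01533722 -0.10591922]
 [ 0.10581869  0.0072263  -0.99435918]] [-0.01484496  0.5473302   0.92781917]
362.8257169328203 [[ 0.7232047   0.69057288  0.00916863]
 [ 0.49126241 -0.50505445 -0.70963459]
 [-0.48542374  0.51771527 -0.70451025]] [-0.40494457 -0.19978586  1.39901227]
```

View pics/top0.png

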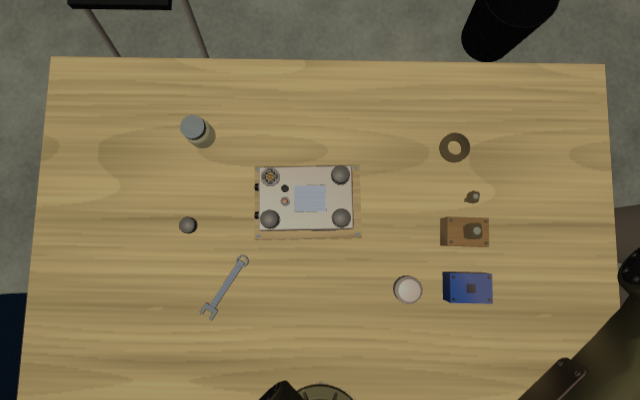

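View pics/scene0.png

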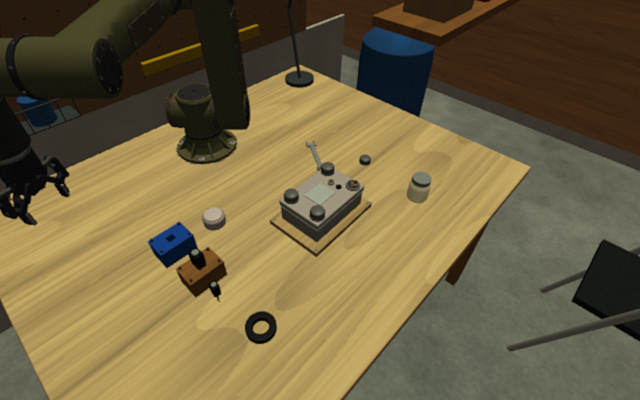

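The top view shows the open lock at (270,177) and the loose cap at (188,225). The brown block with a driver is at (465,232). The other candidates are a small driver at (473,197) and the blue block at (468,288), which is excluded. I'll confirm this with enlarged crops.

```bash
python3 - <<'E'
from h import *
a=load('top0');b=load('scene0')
def cr(c,u,v,h=33,s=390):
    return cv2.resize(c['color'][v-h:v+h,u-h:u+h,::-1],(s,s),interpolation=cv2.INTER_CUBIC)
im=np.vstack([np.hstack([cr(a,466,218,36),cr(b,205,272,36)]),np.hstack([cr(a,270,177,20),cr(a,188,225,20)])])
cv2.imwrite('pics/c1.png',cv2.resize(im,(600,600)))
for n,u,v in[('drvtop',477,230),('small',475,196),('cap',188,225),('post',270,177),('c2',340,174),('c3',341,217),('c4',270,219),('blk',452,232)]:
    print(n,w(a,u,v).round(4))
# masks: height above bench
z=a['z_map'];vv,uu=np.mgrid[:400,:640]
P=np.stack([(uu-a['cx'])/a['fx']*z,(vv-a['cy'])/a['fy']*z,z],-1)-a['t']
P=P@np.array(a['R']); np.save('pics/P.npy',P)
def box(n,u0,v0,u1,v1,zl,zh):
    Q=P[v0:v1,u0:u1].reshape(-1,3);Q=Q[(Q[:,2]>zl)&(Q[:,2]<zh)]
    r=cv2.minAreaRect((Q[:,:2]*1000).astype(np.float32)); print(n,len(Q),np.round(r[0],1),np.round(r[1],1),round(r[2],1),Q[:,2].max().round(4),np.median(Q[:,2]).round(4))
box('blktop',435,210,495,252,.052,.064)
box('drv',435,205,495,252,.09,.2)
box('small',460,186,488,207,.01,.2)
box('lid',250,155,365,240,.09,.104)
box('cap',175,212,202,238,.015,.05)
for n,u,v in[('c2',340,174),('c3',341,217),('c4',270,219)]: box(n,u-14,v-14,u+14,v+14,.118,.14)
box('post',256,163,284,191,.1045,.14)
E
```

```text
drvtop [ 0.4887 -0.3482  0.1158]
small [ 0.5713 -0.3598  0.0789]
cap [0.4943 0.3408 0.0246]
post [0.6045 0.1253 0.1077]
c2 [ 0.6105 -0.0367  0.126 ]
c3 [ 0.5126 -0.0402  0.1251]
c4 [0.5055 0.1192 0.127 ]
blk [ 0.4856 -0.3096  0.0603]
blktop 928 [ 488.9 -347.2] [101.   70.2] 89.3 0.0639 0.0594
drv 226 [ 487.9 -345.8] [26.7 34.7] 88.2 0.1185 0.1126
small 145 [ 572.7 -360.5] [20.8 27. ] 79.0 0.0816 0.0739
lid 4854 [560.8  42.4] [150.4 219.1] 2.0 0.104 0.098
cap 217 [495.7 346.2] [38.2 40.8] 2.2 0.0269 0.0219
c2 254 [612.9 -38. ] [39.8 39.1] 0.4 0.1289 0.1239
c3 257 [513.1 -40.4] [38.5 40.6] 64.5 0.1291 0.1239
c4 264 [507.1 122.6] [38.5 41.1] 2.1 0.1287 0.1238
post 146 [597.  116.5] [59.3 33. ] 47.8 0.1166 0.1095
```

View pics/c1.png

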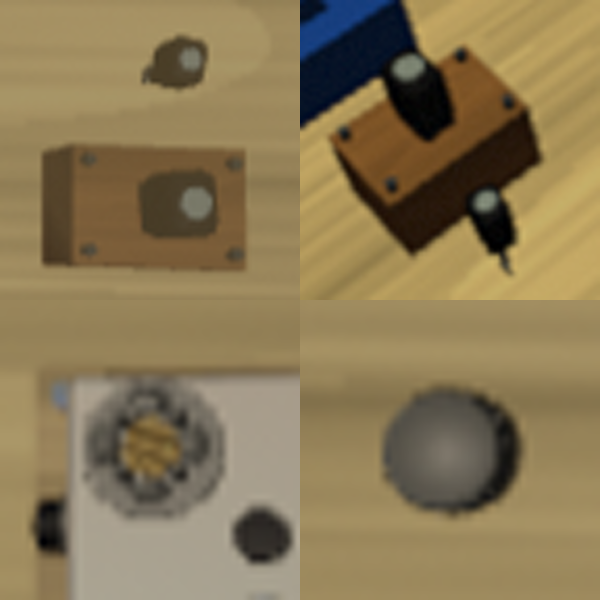

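The brown block at (465,232) holds the full-size driver: its top is about 115 mm up and its handle 35x27 mm. The one at (473,197) is thinner, about 80 mm tall, and has no block, so it isn't the one meant. The slot can be made out at (270,177). Next I go above the driver for a wrist look.

>>> apply_moves --steps '[[[0.84,0.7,0],-0.71],[[0.84,0.7,0],-0.71],[[0.84,0.7,0],-0.71],[[0.84,0.7,0],-0.71],[[0.84,0.7,0],-0.71],[[0.84,0.7,0],-0.71],[[0.84,0.7,0],-0.71],[[0,0,0],0],[[0,0,0],0]]' --fingers 0

```text
clock: 1.0
tool_pos: [0.489, -0.347, 0.2525]
eef_rot: [[-1.0, -0.004, -0.001], [-0.004, 1.0, 0.001], [0.001, 0.001, -1.0]]
ft_force: [-0.3, -0.4, 0.1]
opening: 1.0
gripper_force: 0.0
```

```bash
cat >> h.py <<'E'
def cloud(c):
    z=c['z_map'];vv,uu=np.mgrid[:400,:640]
    P=np.stack([(uu-c['cx'])/c['fx']*z,(vv-c['cy'])/c['fy']*z,z],-1)-c['t']
    P=P@np.array(c['R']); P[z==0]=np.nan; return P
def box(P,n,x,y,r,zl,zh):
    Q=P.reshape(-1,3);Q=Q[(Q[:,2]>zl)&(Q[:,2]<zh)&(abs(Q[:,0]-x)<r)&(abs(Q[:,1]-y)<r)]
    if len(Q)<5: print(n,len(Q));return Q
    m=cv2.minAreaRect((Q[:,:2]*1000).astype(np.float32)); print(n,len(Q),np.round(m[0],1),np.round(m[1],1),round(m[2],1),'z max/med',Q[:,2].max().round(4),np.median(Q[:,2]).round(4)); return Q
E
python3 - <<'E'
from h import *
c=grab('wrist','w1'); P=cloud(c); s=env.state(); print(s['tool_pos'],s['eef_rot'].round(3),s['joints'].round(2))
print(c['fx'],-np.array(c['R']).T@c['t'],np.array(c['R'])[2])
box(P,'drv',.489,-.346,.04,.1,.2);box(P,'drv2',.489,-.346,.04,.075,.2);box(P,'blk',.489,-.346,.07,.055,.0635)
E
```

```text
[ 0.48843601 -0.34777535  0.2528317 ] [[-1.    -0.003 -0.001]
 [-0.003  1.     0.   ]
 [ 0.001  0.    -1.   ]] [-0.28  0.04  0.08 -0.   -1.62 -1.28]
325.1755993009273 [ 0.4060873  -0.34776177  0.37378248] [ 0.32058522  0.00115983 -0.94721897]
drv 1319 [ 488.1 -350.3] [34.9 28.2] 1.1 z max/med 0.1182 0.1146
drv2 1488 [ 488.3 -350.3] [35.2 28.1] 3.0 z max/med 0.1182 0.1143
blk 5285 [ 489.5 -350.4] [100.2  70.9] 89.1 z max/med 0.0633 0.0607
```

View pics/w1.png

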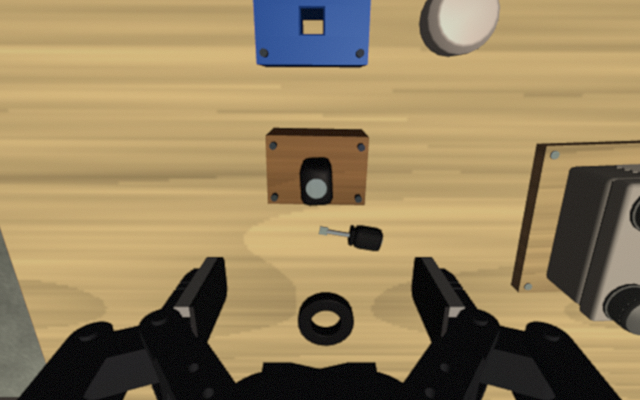

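The wrist picture shows the driver upright in the brown block at (316,185). The small driver lies on the bench at (350,235), and the blue block is empty. I go down and grip the handle.

>>> apply_moves --steps '[[[0,-0.05,-0.7],0],[[0,0,-0.8],0],[[0,0,-0.8],0],[[0,0,-0.8],0],[[0,0,-0.6],0],[[0,0,-0.24],0],[[0,0,0],0],[[0,0,0],0]]' --fingers 0.3

```text
clock: 1.85
tool_pos: [0.4887, -0.3508, 0.0974]
eef_rot: [[-1.0, -0.002, 0.002], [-0.002, 1.0, -0.001], [-0.002, -0.001, -1.0]]
ft_force: [0.1, 0.2, 0.4]
opening: 0.702
gripper_force: 0.0
```

>>> apply_moves --steps '[[[0,0,0],0],[[0,0,0],0],[[0,0,0],0],[[0,0,0],0],[[0,0,0],0],[[0,0,0],0],[[0,0,0],0],[[0,0,0],0]]' --fingers 1 --squeeze 60

```text
clock: 2.65
tool_pos: [0.4892, -0.3502, 0.0972]
eef_rot: [[-1.0, -0.002, 0.002], [-0.002, 1.0, -0.001], [-0.002, -0.001, -1.0]]
ft_force: [-0.1, 0.9, 5.6]
opening: 0.318
gripper_force: 59.0
```

>>> apply_moves --steps '[[[0,0,0.3],0],[[0,0,0.75],0],[[0,0,0.75],0],[[0,0,0.75],0],[[0,0,0.75],0],[[0,0,0.5],0],[[0,0,0],0]]'

```text
clock: 3.35
tool_pos: [0.4891, -0.3505, 0.2518]
eef_rot: [[-1.0, -0.002, 0.005], [-0.002, 1.0, -0.003], [-0.005, -0.003, -1.0]]
ft_force: [-0.2, -0.3, -0.4]
opening: 0.324
gripper_force: 58.7
```

>>> apply_moves --steps '[[[0.35,0.98,0],0],[[0.35,0.98,0],0],[[0.35,0.98,0],0],[[0.35,0.98,0],0],[[0.35,0.98,0],0],[[0.35,0.98,0],0],[[0.35,0.98,0],0],[[0.35,0.98,0],0],[[0.35,0.98,0],0],[[0.35,0.98,0],0],[[0.35,0.98,0],0],[[0.35,0.98,0],0]]'

```text
clock: 4.55
tool_pos: [0.6563, 0.1222, 0.2462]
eef_rot: [[-1.0, -0.002, -0.002], [-0.002, 1.0, -0.0], [0.002, -0.0, -1.0]]
ft_force: [0.7, -1.0, -0.4]
opening: 0.323
gripper_force: 58.9
```

>>> apply_moves --steps '[[[0,0,0],0],[[0,0,0],0],[[0,0,0],0]]'

```text
clock: 4.85
tool_pos: [0.6562, 0.1199, 0.2471]
eef_rot: [[-1.0, -0.002, -0.001], [-0.002, 1.0, -0.0], [0.001, -0.0, -1.0]]
ft_force: [-0.3, -0.3, -1.2]
opening: 0.324
gripper_force: 59.0
```

```bash
python3 - <<'E'
from h import *
c=grab('wrist','w2'); P=cloud(c); s=env.state(); print(s['tool_pos'],s['eef_rot'].round(3),s['joints'].round(2))
print(-np.array(c['R']).T@c['t'])
box(P,'post',.608,.125,.03,.108,.118);box(P,'lid',.56,.042,.16,.095,.1005);box(P,'c2',.613,-.038,.03,.105,.13);box(P,'c4',.507,.122,.03,.105,.13)
box(P,'flange',.608,.125,.026,.1005,.118)
u,v,d=np.array(c['R'])@np.array([.6075,.125,.108])+c['t']; u,v=int(u/d*c['fx']+c['cx']),int(v/d*c['fy']+c['cy']);print(u,v)
u0,v0=max(u-50,0),max(v-50,0); print(u0,v0); a=cv2.resize(c['color'][v0:v0+100,u0:u0+100,::-1],(500,500),interpolation=cv2.INTER_CUBIC)
cv2.imwrite('pics/w2c.png',np.hstack([a,cv2.resize(c['color'][:,:,::-1],(300,188)).__array__() if 0 else cv2.copyMakeBorder(cv2.resize(c['color'][:,:,::-1],(300,188)),0,312,0,0,0)]))
E
```

```text
[0.65624568 0.11957476 0.24750321] [[-1.    -0.001 -0.   ]
 [-0.001  1.    -0.   ]
 [ 0.    -0.    -1.   ]] [ 0.48  0.22  0.27 -0.   -1.62 -2.05]
[0.57321304 0.11949421 0.36833683]
post 944 [607.5 124.6] [30.5 30.3] 47.9 z max/med 0.1174 0.1123
lid 28328 [574.6  41.4] [121.8 219.5] 1.9 z max/med 0.1005 0.0987
c2 2947 [612.7 -38.2] [41.7 40.8] 63.3 z max/med 0.1287 0.1247
c4 704 [524.5 121.3] [ 9.5 35.3] 0.8 z max/med 0.1268 0.1222
flange 2394 [607.7 124.4] [44.1 44.3] 82.5 z max/med 0.1174 0.1037
326 128
276 78
```

View pics/w2c.png

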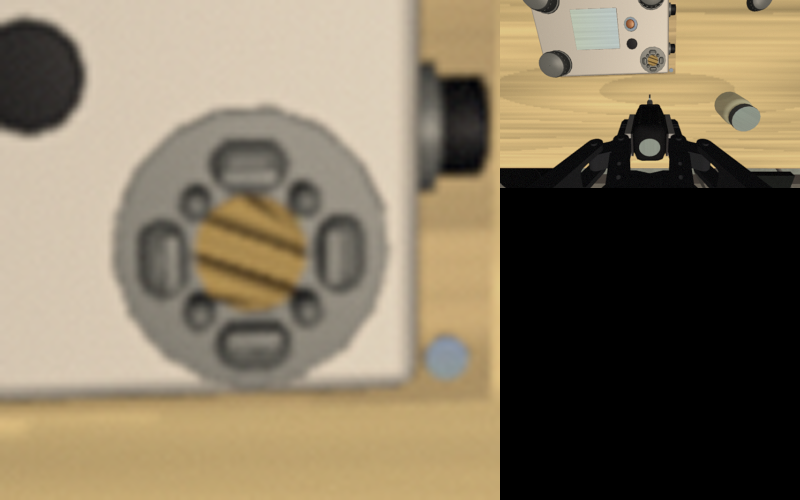

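The flange and the slotted screw show up clearly, with the slot running down to the right at about 20°. I'll get the slot angle and the blade position numerically.

```bash
python3 - <<'E'
from h import *
c=load('w2');P=cloud(c)
d=np.hypot(P[...,0]-.6076,P[...,1]-.1245)
m=(d<.0085); Q=P[m]; print(np.percentile(Q[:,2],[2,10,25,50,75,90]).round(4))
S=Q[Q[:,2]<.1055]; print(len(S),len(Q))
if len(S)>10:
    e,v=np.linalg.eigh(np.cov(S[:,:2].T)); print('slot ang',np.degrees(np.arctan2(v[1,1],v[0,1])),S.mean(0),np.sqrt(e))
for z0,z1 in((.15,.166),(.158,.174),(.175,.195),(.2,.24)): box(P,'blade',.656,.12,.03,z0,z1)
R=np.array(c['R']);t=np.array(c['t'])
a=c['color'][95:225,260:390,::-1]; a=cv2.resize(a,(585,585),interpolation=cv2.INTER_CUBIC)
g=c['color'][115:145,312:342,::-1]; print(g.shape)
cv2.imwrite('pics/w2d.png',np.hstack([cv2.resize(c['color'][180:230,295:345,::-1],(400,400),interpolation=cv2.INTER_CUBIC),cv2.resize(g,(400,400),interpolation=cv2.INTER_CUBIC)]))
E
```

```text
[0.1032 0.1038 0.1046 0.1082 0.1089 0.1094]
117 365
slot ang 70.13260282927806 [0.60796244 0.1241002  0.10407244] [0.00137993 0.00487097]
blade 14 [649.1 119.1] [0.8 2. ] 0.8 z max/med 0.1659 0.1631
blade 41 [651.3 120. ] [5.9 4.7] 83.6 z max/med 0.1739 0.1702
blade 88 [651.8 118.7] [5.5 7.1] 8.9 z max/med 0.1883 0.181
blade 1471 [643.7 119.2] [12.6 54.4] 0.1 z max/med 0.24 0.2335
(30, 30, 3)
```

View pics/w2d.png

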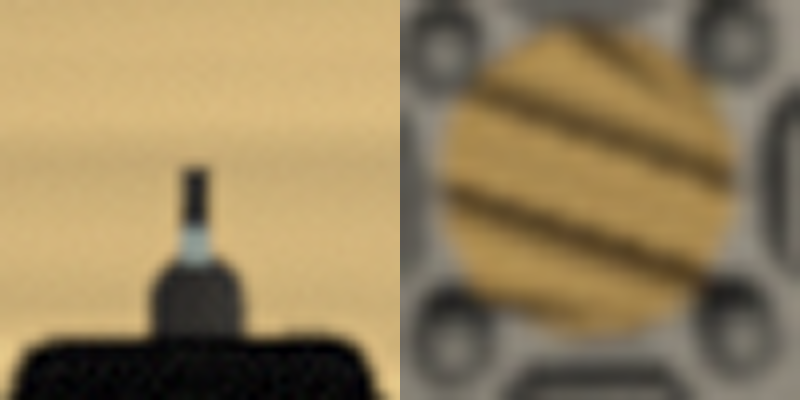

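The slot lies at 70° from world x, with its centre at (0.608, 0.1243). The blade sits on the tool axis. I turn by +70° above the screw.

>>> apply_moves --steps '[[[-0.1,0.01,0],1],[[-0.1,0.01,0],1],[[-0.1,0.01,0],1],[[-0.1,0.01,0],1],[[-0.1,0.01,0],1],[[-0.1,0.01,0],1],[[-0.1,0.01,0],1],[[-0.1,0.01,0],1],[[-0.1,0.01,0],1],[[-0.1,0.01,0],1],[[-0.1,0.01,0],1],[[-0.1,0.01,0],1]]'

```text
clock: 6.1
tool_pos: [0.6081, 0.124, 0.2481]
eef_rot: [[-0.496, -0.868, 0.0], [-0.868, 0.496, 0.0], [-0.001, -0.0, -1.0]]
ft_force: [0.2, -0.4, -1.3]
opening: 0.325
gripper_force: 58.8
```

>>> apply_moves --steps '[[[0,0,0],1],[[0,0,0],1],[[0,0,-0.3],0],[[0,0,-0.3],0],[[0,0,0],0],[[0,0,0],0]]'

```text
clock: 6.7
tool_pos: [0.6082, 0.1249, 0.2228]
eef_rot: [[-0.341, -0.94, -0.001], [-0.94, 0.341, -0.001], [0.001, 0.001, -1.0]]
ft_force: [-0.3, 0.7, -0.7]
opening: 0.322
gripper_force: 58.8
```

```bash
python3 - <<'E'
from h import *
s=env.state();R=s['eef_rot'];print(s['tool_pos'].round(4),np.degrees(np.arctan2(-R[1,0],-R[0,0])),s['joints'].round(2),s['ft_force'])
E
```

```text
[0.6082 0.1249 0.2228] 70.04658776214899 [ 0.52  0.1   0.09  0.   -1.56 -0.87] [-0.2988363   0.6933481  -0.66920252]
```

>>> apply_moves --steps '[[[-0.01,-0.01,-0.3],0],[[0,0,-0.3],0],[[0,0,-0.06],0],[[0,0,-0.06],0],[[0,0,-0.05],0],[[0,0,0],0],[[0,0,0],0]]'

```text
clock: 7.4
tool_pos: [0.6082, 0.125, 0.1932]
eef_rot: [[-0.34, -0.94, 0.0], [-0.94, 0.34, 0.0], [-0.0, -0.0, -1.0]]
ft_force: [0.4, -0.1, -1.4]
opening: 0.322
gripper_force: 58.8
```

>>> apply_moves --steps '[[[0,-0.01,-0.03],0],[[0,0,-0.02],0],[[0,0,0],0]]'

```text
clock: 7.7
tool_pos: [0.6081, 0.1245, 0.1908]
eef_rot: [[-0.34, -0.94, -0.0], [-0.94, 0.34, 0.0], [0.0, 0.0, -1.0]]
ft_force: [-0.7, -0.6, -0.3]
opening: 0.318
gripper_force: 58.9
```

>>> apply_moves --steps '[[[0,0,0],-1],[[0,0,0],-1],[[0,0,0],-1],[[0,0,0],-1],[[0,0,0],0]]'

```text
clock: 8.2
tool_pos: [0.6079, 0.1247, 0.1909]
eef_rot: [[-0.642, -0.767, -0.001], [-0.767, 0.642, 0.0], [0.0, 0.001, -1.0]]
ft_force: [-0.7, 1.2, -0.8]
opening: 0.319
gripper_force: 59.2
```

```bash
python3 - <<'E'
from h import *
s=env.state();print(s['tool_pos'].round(4),s['ft_force'].round(2),s['ft_torque'].round(3))
E
```

```text
[0.6079 0.1247 0.1909] [-0.73  1.19 -0.79] [0.42  0.572 0.027]
```

>>> apply_moves --steps '[[[0,0,0],-1],[[0,0,0],-1],[[0,0,0],-1],[[0,0,0],-1],[[0,0,0],-1],[[0,0,0],-1],[[0,0,0],-1],[[0,0,0],-1],[[0,0,0],-1],[[0,0,0],0]]'

```text
clock: 9.2
tool_pos: [0.6078, 0.1248, 0.1908]
eef_rot: [[-0.996, -0.091, -0.001], [-0.091, 0.996, 0.001], [0.001, 0.001, -1.0]]
ft_force: [-2.1, 0.6, -0.1]
opening: 0.318
gripper_force: 59.2
```

```bash
python3 - <<'E'
from h import *
s=env.state();R=s['eef_rot'];print(s['tool_pos'].round(4),np.degrees(np.arctan2(-R[1,0],-R[0,0])),s['ft_force'].round(2),s['ft_torque'].round(3),s['tau'].round(3))
E
```

```text
[0.6078 0.1248 0.1908] 5.218622919205989 [-2.09  0.57 -0.06] [0.673 0.813 0.085] [ -1.225 -39.638  35.133   7.871   0.401  -0.957]
```

>>> apply_moves --steps '[[[0,0,0],-0.6],[[0,0,0],-0.4],[[0,0,0],0],[[0,0,0],0]]'

```text
clock: 9.6
tool_pos: [0.6079, 0.1248, 0.1908]
eef_rot: [[-1.0, -0.005, -0.0], [-0.005, 1.0, 0.0], [0.0, 0.0, -1.0]]
ft_force: [-2.3, 2.2, 0.5]
opening: 0.321
gripper_force: 59.1
```

```bash
python3 - <<'E'
from h import *
s=env.state();R=s['eef_rot'];print(s['tool_pos'].round(4),np.degrees(np.arctan2(-R[1,0],-R[0,0])),s['ft_force'].round(2),s['ft_torque'].round(3),s['tau'].round(3))
E
```

```text
[0.6079 0.1248 0.1908] 0.31424359539674895 [-2.33  2.23  0.47] [0.858 1.077 0.097] [ -1.656 -39.513  35.098   8.155   0.489  -0.07 ]
```

>>> apply_moves --steps '[[[0,0,0],-0.6],[[0,0,0],-0.4],[[0,0,0],0],[[0,0,0],0]]'

```text
clock: 10.0
tool_pos: [0.608, 0.1247, 0.1908]
eef_rot: [[-0.997, 0.083, -0.0], [0.083, 0.997, 0.0], [0.0, 0.0, -1.0]]
ft_force: [-3.3, 1.9, 0.5]
opening: 0.322
gripper_force: 59.1
```

```bash
python3 - <<'E'
from h import *
s=env.state();R=s['eef_rot'];print(np.degrees(np.arctan2(-R[1,0],-R[0,0])),s['ft_force'].round(2),s['ft_torque'].round(3),s['tau'].round(3))
E
```

```text
-4.7460555741096595 [-3.31  1.89  0.53] [1.101 1.241 0.024] [ -1.987 -39.446  35.084   8.378   0.54   -0.084]
```

>>> apply_moves --steps '[[[0,0,0],-0.5],[[0,0,0],-0.3],[[0,0,0],0],[[0,0,0],0]]'

```text
clock: 10.4
tool_pos: [0.608, 0.1247, 0.1908]
eef_rot: [[-0.988, 0.153, -0.0], [0.153, 0.988, 0.0], [0.0, 0.0, -1.0]]
ft_force: [-3.2, 4.3, 0.5]
opening: 0.324
gripper_force: 59.1
```

```bash
python3 - <<'E'
from h import *
s=env.state();R=s['eef_rot'];print(s['tool_pos'],np.degrees(np.arctan2(-R[1,0],-R[0,0])),s['ft_force'].round(2),s['ft_torque'].round(3),s['tau'].round(3))
E
```

```text
[0.60802752 0.12465455 0.1908101 ] -8.806101198657736 [-3.15  4.28  0.54] [1.286 1.344 0.074] [ -2.362 -39.431  35.048   8.627   0.521  -0.082]
```

>>> apply_moves --steps '[[[0,0,0],-0.5],[[0,0,0],-0.3],[[0,0,0],0],[[0,0,0],0]]'

```text
clock: 10.8
tool_pos: [0.6081, 0.1246, 0.1908]
eef_rot: [[-0.975, 0.222, -0.0], [0.222, 0.975, 0.0], [0.0, 0.0, -1.0]]
ft_force: [-3.0, 2.8, 0.0]
opening: 0.319
gripper_force: 59.1
```

```bash
python3 - <<'E'
from h import *
s=env.state();R=s['eef_rot'];print(s['tool_pos'],np.degrees(np.arctan2(-R[1,0],-R[0,0])),s['ft_force'].round(2),s['ft_torque'].round(3),s['tau'].round(3))
c=grab('wrist','w3')
cv2.imwrite('pics/w3c.png',np.hstack([c['color'][100:400,120:520,::-1],cv2.resize(c['color'][185:235,287:354,::-1],(400,300),interpolation=cv2.INTER_CUBIC)]))
E
```

```text
[0.60805204 0.12462836 0.1908217 ] -12.819026573594593 [-2.97  2.8   0.03] [1.449 1.425 0.075] [ -2.637 -39.434  35.041   8.814   0.51   -0.087]
```

View pics/w3c.png

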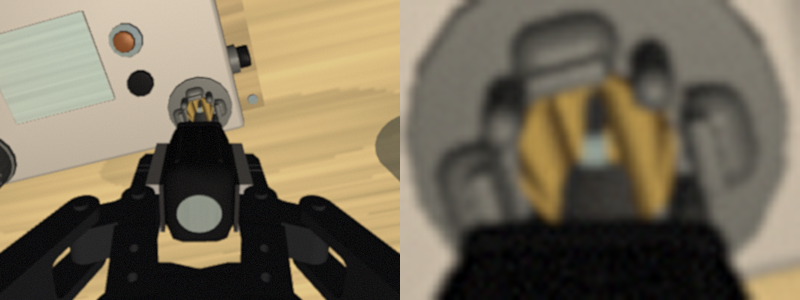

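>>> apply_moves --steps '[[[0,0,0],-0.5],[[0,0,0],-0.3],[[0,0,0],0],[[0,0,0],0]]'

```text
clock: 11.25
tool_pos: [0.608, 0.1246, 0.1908]
eef_rot: [[-0.957, 0.29, -0.0], [0.29, 0.957, 0.0], [0.0, 0.0, -1.0]]
ft_force: [-3.7, 3.1, 0.8]
opening: 0.32
gripper_force: 59.3
```

```bash
python3 - <<'E'
from h import *
s=env.state();R=s['eef_rot'];print(s['tool_pos'],np.degrees(np.arctan2(-R[1,0],-R[0,0])),s['ft_force'].round(2),s['ft_torque'].round(3),s['tau'].round(3))
E
```

```text
[0.60803231 0.12463276 0.19083008] -16.831949010544207 [-3.69  3.08  0.83] [1.473 1.493 0.147] [ -2.733 -39.409  35.043   8.848   0.534  -0.12 ]
```

>>> apply_moves --steps '[[[0,0,0],-0.5],[[0,0,0],-0.3],[[0,0,0],0],[[0,0,0],0]]'

```text
clock: 11.65
tool_pos: [0.608, 0.1246, 0.1908]
eef_rot: [[-0.935, 0.356, -0.0], [0.356, 0.935, 0.0], [0.0, 0.0, -1.0]]
ft_force: [-3.4, 3.5, 0.1]
opening: 0.322
gripper_force: 59.7
```

```bash
python3 - <<'E'
from h import *
s=env.state();R=s['eef_rot'];print(s['tool_pos'],np.degrees(np.arctan2(-R[1,0],-R[0,0])),s['ft_force'].round(2),s['ft_torque'].round(3),s['tau'].round(3))
E
```

```text
[0.60800239 0.12461608 0.19080924] -20.824246278099125 [-3.39  3.53  0.13] [1.461 1.517 0.168] [ -2.822 -39.38   35.056   8.837   0.574  -0.217]
```

The torque has climbed well above the turning friction, so the screw is at its stop. I back off the play and lift.

>>> apply_moves --steps '[[[0,0,0],0.8],[[0,0,0],0.8],[[0,0,0],0],[[0,0,0.2],0],[[0,0,0.5],0],[[0,0,0.7],0],[[0,0,0],0],[[0,0,0],0]]'

```text
clock: 12.45
tool_pos: [0.6088, 0.1238, 0.2484]
eef_rot: [[-0.974, 0.225, 0.003], [0.225, 0.974, -0.0], [-0.003, 0.001, -1.0]]
ft_force: [0.1, -0.3, -1.9]
opening: 0.321
gripper_force: 59.4
```

>>> apply_moves --steps '[[[0.2,0,0],1],[[0.5,0,0],1],[[0.6,0,0],0.55],[[0,0,0],0],[[0,0,0],0],[[0,0,0],0]]'

```text
clock: 13.05
tool_pos: [0.6597, 0.1242, 0.2466]
eef_rot: [[-1.0, 0.003, -0.0], [0.003, 1.0, -0.001], [0.0, -0.001, -1.0]]
ft_force: [0.1, 0.5, -0.7]
opening: 0.318
gripper_force: 59.4
```

```bash
python3 - <<'E'
from h import *
s=env.state();R=s['eef_rot'];print(s['tool_pos'],np.degrees(np.arctan2(-R[1,0],-R[0,0])),s['ft_force'].round(2))
c=grab('wrist','w4');P=cloud(c)
d=np.hypot(P[...,0]-.6077,P[...,1]-.1245); Q=P[d<.0085]
S=Q[Q[:,2]<.1055]; print(len(S),len(Q))
e,v=np.linalg.eigh(np.cov(S[:,:2].T)); print('slot ang',np.degrees(np.arctan2(v[1,1],v[0,1])),S.mean(0),np.sqrt(e))
T=s['tool_pos']
for z0,z1 in((T[2]-.1,T[2]-.075),(T[2]-.075,T[2]-.055)): box(P,'blade',T[0],T[1],.03,z0,z1)
print('driver top:'); box(P,'top',T[0],T[1],.03,T[2]+.005,T[2]+.03)
g=lambda a,b,k:cv2.resize(c['color'][b-k:b+k,a-k:a+k,::-1],(400,400),interpolation=cv2.INTER_CUBIC)
u=np.array(c['R'])@np.array([.6077,.1245,.108])+c['t'];u=(int(u[0]/u[2]*c['fx']+c['cx']),int(u[1]/u[2]*c['fy']+c['cy']))
cv2.imwrite('pics/w4c.png',np.hstack([g(320,205,25),g(*u,20)]))
E
```

```text
[0.6597411  0.12421387 0.24661701] -0.18247610788574997 [ 0.08  0.52 -0.71]
128 368
slot ang -179.04799833616943 [0.60791615 0.12435036 0.104007  ] [0.00140387 0.00498613]
blade 24 [652.6 123.4] [2.  0.7] 88.7 z max/med 0.1708 0.165
blade 126 [655.5 123.9] [7.7 6.5] 86.6 z max/med 0.1884 0.1781
driver top:
top 8958 [658.6 124. ] [60.  35.5] 88.1 z max/med 0.2766 0.2641
```

View pics/w4c.png

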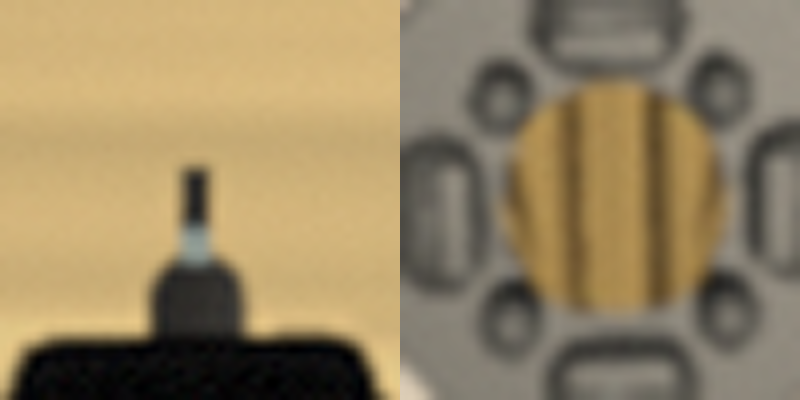

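The slot now points along post x (about 1–2°), so the screw is home, and the driver sits in the hand as before. I return it to the block.

>>> apply_moves --steps '[[[-0.355,-0.988,0],0],[[-0.355,-0.988,0],0],[[-0.355,-0.988,0],0],[[-0.355,-0.988,0],0],[[-0.355,-0.988,0],0],[[-0.355,-0.988,0],0],[[-0.355,-0.988,0],0],[[-0.355,-0.988,0],0],[[-0.355,-0.988,0],0],[[-0.355,-0.988,0],0],[[-0.355,-0.988,0],0],[[-0.355,-0.988,0],0]]'

```text
clock: 14.3
tool_pos: [0.4885, -0.3509, 0.2478]
eef_rot: [[-1.0, 0.002, 0.001], [0.002, 1.0, -0.001], [-0.001, -0.001, -1.0]]
ft_force: [-0.1, -0.9, -1.0]
opening: 0.318
gripper_force: 59.4
```

>>> apply_moves --steps '[[[0,0,0],0],[[0,0,0],0],[[0,0,-0.7],0],[[0,0,-0.7],0],[[0,0,0],0],[[0,0,0],0]]'

```text
clock: 14.9
tool_pos: [0.4899, -0.3491, 0.1917]
eef_rot: [[-1.0, 0.001, -0.0], [0.001, 1.0, -0.001], [0.0, -0.001, -1.0]]
ft_force: [-0.4, 0.5, 0.8]
opening: 0.321
gripper_force: 59.5
```

>>> apply_moves --steps '[[[0,-0.02,-0.6],0],[[0,0,-0.6],0],[[0,0,-0.6],0],[[0,0,-0.4],0],[[0,0,-0.13],0],[[0,0,0],0],[[0,0,0],0]]'

```text
clock: 15.6
tool_pos: [0.4905, -0.3509, 0.0995]
eef_rot: [[-1.0, 0.002, 0.002], [0.002, 1.0, -0.001], [-0.002, -0.001, -1.0]]
ft_force: [0.4, 0.1, -0.5]
opening: 0.321
gripper_force: 59.6
```

>>> apply_moves --steps '[[[0,0,0],0],[[0,0,0],0],[[0,0,0],0],[[0,0,0],0],[[0,0,0],0],[[0,0,0],0]]' --fingers 0

```text
clock: 16.2
tool_pos: [0.4897, -0.3506, 0.0976]
eef_rot: [[-1.0, 0.002, -0.0], [0.002, 1.0, 0.0], [0.0, 0.0, -1.0]]
ft_force: [-1.3, 0.6, -0.2]
opening: 0.999
gripper_force: 0.0
```

>>> apply_moves --steps '[[[0,0,0.4],0],[[0,0,0.7],0],[[0,0,0.9],0],[[0,0,1],0],[[0,0,0.8],0],[[0,0,0],0]]'

```text
clock: 16.8
tool_pos: [0.4908, -0.3518, 0.2576]
eef_rot: [[-1.0, 0.002, 0.009], [0.002, 1.0, -0.006], [-0.009, -0.005, -1.0]]
ft_force: [0.4, -0.1, -0.0]
opening: 1.0
gripper_force: 0.0
```

```bash
python3 - <<'E'
from h import *
c=grab('wrist','w5'); P=cloud(c)
box(P,'drv',.489,-.348,.04,.1,.2);box(P,'blk',.489,-.348,.07,.055,.0635)
Q=box(P,'drvall',.489,-.348,.04,.075,.2)
E
```

```text
drv 1272 [ 490.  -351.8] [35.  28.4] 1.8 z max/med 0.1182 0.1148
blk 5204 [ 489.4 -350.4] [100.2  70.5] 89.1 z max/med 0.0632 0.0607
drvall 1443 [ 489.9 -351.7] [35.  28.3] 1.3 z max/med 0.1182 0.1143
```

The driver is standing in its block. On to the cap.

>>> apply_moves --steps '[[[0.01,0.98,0],0],[[0.01,0.98,0],0],[[0.01,0.98,0],0],[[0.01,0.98,0],0],[[0.01,0.98,0],0],[[0.01,0.98,0],0],[[0.01,0.98,0],0],[[0.01,0.98,0],0],[[0.01,0.98,0],0],[[0.01,0.98,0],0],[[0.01,0.98,0],0],[[0.01,0.98,0],0]]'

```text
clock: 18.05
tool_pos: [0.4939, 0.1214, 0.2496]
eef_rot: [[-1.0, 0.002, -0.0], [0.002, 1.0, 0.0], [0.0, 0.0, -1.0]]
ft_force: [0.6, -1.3, 0.0]
opening: 1.002
gripper_force: 0.0
```

>>> apply_moves --steps '[[[0,0.9,0],0],[[0,0.9,0],0],[[0,0.9,-0.3],0],[[0,0.9,-0.5],0],[[0,0.9,-0.5],0],[[0,0.9,-0.5],0],[[0,0,0],0],[[0,0,0],0],[[0,0,0],0]]'

```text
clock: 18.95
tool_pos: [0.4948, 0.3354, 0.1785]
eef_rot: [[-1.0, 0.003, 0.001], [0.003, 1.0, 0.0], [-0.001, 0.0, -1.0]]
ft_force: [-0.0, 0.0, -0.1]
opening: 1.001
gripper_force: 0.0
```

```bash
python3 - <<'E'
from h import *
s=env.state();print(s['tool_pos'],s['joints'].round(2))
c=grab('wrist','w6'); P=cloud(c)
Q=box(P,'cap',.495,.346,.04,.004,.05);Q=box(P,'captop',.495,.346,.04,.018,.05);box(P,'bench',.495,.346,.08,-.01,.003)
print(cv2.minEnclosingCircle((Q[:,:2]*1000).astype(np.float32)))
E
```

```text
[0.49478568 0.33539446 0.17852485] [ 0.93  0.04 -0.05  0.   -1.48 -2.5 ]
cap 1753 [495.  344.9] [40.9 42.2] 1.2 z max/med 0.0271 0.0229
captop 1569 [495.1 344.4] [40.7 40.6] 1.2 z max/med 0.0271 0.0232
bench 25680 [495.1 346. ] [160.  159.7] 90.0 z max/med 0.003 0.0007
((495.6070251464844, 344.71783447265625), 20.84054183959961)
```

>>> apply_moves --steps '[[[0.01,0.12,-0.6],0],[[0,0.12,-0.8],0],[[0,0,-0.8],0],[[0,0,-0.7],0],[[0,0,-0.5],0],[[0,0,-0.3],0],[[0,0,0],0],[[0,0,0],0]]' --fingers 0.25

```text
clock: 19.8
tool_pos: [0.4956, 0.3456, 0.0312]
eef_rot: [[-1.0, 0.003, 0.002], [0.003, 1.0, 0.001], [-0.002, 0.001, -1.0]]
ft_force: [-0.1, 0.2, 0.9]
opening: 0.754
gripper_force: 0.0
```

>>> apply_moves --steps '[[[0,0,-0.1],0],[[0,0,0],0],[[0,0,0],0]]'

```text
clock: 20.1
tool_pos: [0.495, 0.3457, 0.0262]
eef_rot: [[-1.0, 0.002, 0.0], [0.002, 1.0, 0.001], [-0.0, 0.001, -1.0]]
ft_force: [-0.1, -0.2, 0.3]
opening: 0.751
gripper_force: 0.0
```

>>> apply_moves --steps '[[[0,0,0],0],[[0,0,0],0],[[0,0,0],0],[[0,0,0],0],[[0,0,0],0],[[0,0,0],0]]' --fingers 1 --squeeze 60

```text
clock: 20.7
tool_pos: [0.4953, 0.3458, 0.0265]
eef_rot: [[-1.0, 0.002, 0.001], [0.002, 1.0, 0.001], [-0.001, 0.001, -1.0]]
ft_force: [-1.3, 0.6, 5.4]
opening: 0.467
gripper_force: 60.8
```

>>> apply_moves --steps '[[[0,0,0.2],0],[[0,0,0.4],0],[[0,0,0.8],0],[[0,0,0.9],0],[[0,0,0.9],0],[[0,0,0.9],0],[[0,0,0],0]]'

```text
clock: 21.4
tool_pos: [0.4968, 0.3465, 0.1977]
eef_rot: [[-1.0, 0.002, 0.008], [0.002, 1.0, 0.007], [-0.008, 0.007, -1.0]]
ft_force: [0.7, 0.3, 0.3]
opening: 0.467
gripper_force: 60.5
```

>>> apply_moves --steps '[[[0.468,-0.922,0],0],[[0.468,-0.922,0],0],[[0.468,-0.922,0],0],[[0.468,-0.922,0],0],[[0.468,-0.922,0],0],[[0.468,-0.922,0],0],[[0,0,0],0],[[0,0,0],0],[[0,0,0],0]]'

```text
clock: 22.3
tool_pos: [0.6069, 0.1246, 0.1898]
eef_rot: [[-1.0, 0.002, -0.0], [0.002, 1.0, 0.0], [0.0, 0.0, -1.0]]
ft_force: [0.6, -0.2, -0.7]
opening: 0.467
gripper_force: 60.5
```

```bash
python3 - <<'E'
from h import *
s=env.state();print(s['tool_pos'],s['joints'].round(2),s['ft_force'].round(2))
c=grab('wrist','w7'); P=cloud(c); T=s['tool_pos']
for a,b in((-.025,-.004),(-.012,-.004),(-.006,.004)):
  Q=box(P,'cap',T[0],T[1],.021,T[2]+a,T[2]+b)
  if len(Q): print(Q.min(0)-T,Q.max(0)-T)
cv2.imwrite('pics/w7c.png',np.hstack([c['color'][100:400,120:520,::-1]]))
E
```

```text
[0.60694201 0.12464518 0.18984502] [ 0.53  0.09  0.03 -0.   -1.5  -2.1 ] [ 0.58 -0.16 -0.69]
cap 3484 [606.7 123.9] [41.9 41.4] 85.8 z max/med 0.1858 0.1836
[-0.02099413 -0.02096563 -0.02496997] [ 0.02054712  0.02096773 -0.00400252]
cap 2629 [606.7 123.9] [41.8 41.4] 86.0 z max/med 0.1858 0.1845
[-0.02087343 -0.02096563 -0.01198938] [ 0.02054712  0.02089271 -0.00400252]
cap 5479 [607.3 123.8] [41.9 40.1] 85.9 z max/med 0.1938 0.1868
[-0.01963337 -0.02099199 -0.00599827] [0.02046787 0.02095141 0.00398055]
```

View pics/w7c.png

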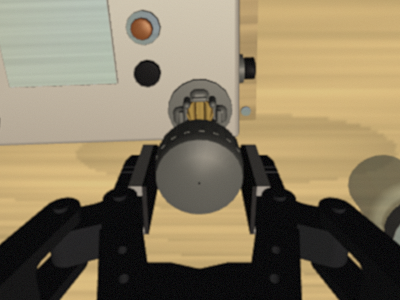

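The cap is held level and centred between the pads. The screw slot below points along the home direction. I lower it to just above the lugs.

>>> apply_moves --steps '[[[0.025,0.01,-0.4],0],[[0,0,-0.4],0],[[0,0,-0.3],0],[[0,0,0],0],[[0,0,0],0]]' --squeeze 80

```text
clock: 22.85
tool_pos: [0.608, 0.1245, 0.1451]
eef_rot: [[-1.0, 0.002, -0.001], [0.002, 1.0, -0.001], [0.001, -0.001, -1.0]]
ft_force: [1.3, -0.2, -0.7]
opening: 0.457
gripper_force: 81.4
```

>>> apply_moves --steps '[[[0,0,-0.1],0],[[0,0,-0.05],0],[[0,0,0],0],[[0,0,0],0]]'

```text
clock: 23.25
tool_pos: [0.6083, 0.1246, 0.1399]
eef_rot: [[-1.0, 0.002, 0.0], [0.002, 1.0, 0.0], [-0.0, 0.0, -1.0]]
ft_force: [-0.0, -0.1, -0.5]
opening: 0.459
gripper_force: 81.4
```

>>> apply_moves --steps '[[[0,0,-0.05],0],[[0,0,-0.05],0],[[0,0,0],0],[[0,0,0],0]]'

```text
clock: 23.65
tool_pos: [0.6089, 0.1247, 0.1379]
eef_rot: [[-1.0, 0.002, 0.003], [0.002, 1.0, 0.001], [-0.003, 0.001, -1.0]]
ft_force: [-2.1, -0.1, 7.4]
opening: 0.455
gripper_force: 82.2
```

>>> apply_moves --steps '[[[0,0,-0.05],0],[[0,0,-0.05],0],[[0,0,0],0],[[0,0,0],0]]'

```text
clock: 24.05
tool_pos: [0.6095, 0.1249, 0.1365]
eef_rot: [[-1.0, 0.001, 0.006], [0.001, 1.0, 0.001], [-0.006, 0.001, -1.0]]
ft_force: [-6.4, 0.6, 15.7]
opening: 0.458
gripper_force: 83.1
```

>>> apply_moves --steps '[[[-0.03,0,0],0],[[-0.01,0,-0.03],0],[[0,0,0],0],[[0,0,0],0]]'

```text
clock: 24.45
tool_pos: [0.6065, 0.1247, 0.1298]
eef_rot: [[-1.0, 0.002, -0.0], [0.002, 1.0, 0.0], [0.0, 0.0, -1.0]]
ft_force: [1.7, 0.9, -2.4]
opening: 0.457
gripper_force: 81.2
```

```bash
python3 - <<'E'
from h import *
s=env.state();print(s['tool_pos'],s['ft_force'].round(2))
c=grab('wrist','w8'); P=cloud(c); T=s['tool_pos']
Q=box(P,'cap',T[0],T[1],.021,T[2]-.012,T[2]-.004);print(Q[:,2].max()-T[2])
cv2.imwrite('pics/w8c.png',cv2.resize(c['color'][170:330,220:420,::-1],(800,600)[:2]))
E
```

```text
[0.60650634 0.12469927 0.12977049] [ 1.73  0.92 -2.45]
cap 2788 [606.3 123.7] [41.8 41.1] 84.8 z max/med 0.1258 0.1245
-0.004001349942142796
```

It clicked through. I press it down onto the flange and re-centre x.

>>> apply_moves --steps '[[[0.03,0,-0.03],0],[[0,0,-0.03],0],[[0,0,0],0],[[0,0,0],0]]'

```text
clock: 24.9
tool_pos: [0.6077, 0.1245, 0.1287]
eef_rot: [[-1.0, 0.002, -0.0], [0.002, 1.0, -0.0], [0.0, -0.0, -1.0]]
ft_force: [-4.4, -0.0, 5.7]
opening: 0.458
gripper_force: 81.9
```

>>> apply_moves --steps '[[[0,0,-0.03],0],[[0,0,0],0],[[0,0,0],0]]'

```text
clock: 25.2
tool_pos: [0.6077, 0.1245, 0.1286]
eef_rot: [[-1.0, 0.002, 0.001], [0.002, 1.0, -0.0], [-0.001, -0.0, -1.0]]
ft_force: [-8.5, 0.1, 9.6]
opening: 0.459
gripper_force: 82.5
```

>>> apply_moves --steps '[[[-0.02,0,-0.02],0],[[0,0,0],0],[[0,0,0],0],[[0,0,0],0],[[0,0,0],0],[[0,0,0],0]]'

```text
clock: 25.8
tool_pos: [0.6076, 0.1245, 0.1286]
eef_rot: [[-1.0, 0.002, 0.003], [0.002, 1.0, 0.0], [-0.003, 0.0, -1.0]]
ft_force: [-5.7, -0.2, 11.2]
opening: 0.459
gripper_force: 82.6
```

```bash
python3 - <<'E'
from h import *
s=env.state();print(s['tool_pos'],s['ft_force'].round(2))
c=grab('wrist','w9'); P=cloud(c); T=s['tool_pos']
Q=box(P,'cap',.6077,.1245,.023,.115,.1248)
box(P,'c2',.613,-.038,.03,.115,.13);box(P,'flange',.6077,.1245,.026,.1,.104)
a=grab('top','top9');P=cloud(a);box(P,'drv',.489,-.348,.03,.09,.2)
E
```

```text
[0.6076333  0.12445012 0.12860115] [-5.71 -0.19 11.25]
cap 3109 [607.  122.7] [45.4 41.1] 79.7 z max/med 0.1248 0.1233
c2 1195 [616.9 -22.6] [11.  35.6] 78.5 z max/med 0.1252 0.1198
flange 669 [592.4 123.2] [48.2 20.7] 89.4 z max/med 0.104 0.1024
drv 229 [ 490.1 -349. ] [30.3 34.6] 88.5 z max/med 0.1189 0.1123
```

```bash
python3 -c "
from cell import env
print(env.sign_off())"
```

```text
the job is handed in; nothing more can be done
None
```

The job is handed in at about 26 s of the 72 s allowed, though I have not seen a verdict: the screw is home, the driver stands back in its block, and the cap has clicked down onto the flange with the fingers holding it pressed at about 11 N.

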